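Open the wash-gun box and bleed the gun

ROBOT

A 6-joint arm with a two-finger parallel gripper is mounted at the origin on the work surface. World frame = base frame: x ahead of the robot, y to its left, z up, the work surface at z = 0. Lengths are in m, angles in degrees, forces in N, time in s.
With the tool pointing down it reaches from about 0.35 to 0.875 m from the base axis. Payload 4.2 kg.
Tool frame: the origin (TCP) lies between the finger pads; the fingertips stand 25 mm ahead of it and the grasp point (between the pads) lies 6 mm ahead of it (r.tips_ahead is the distance from the TCP to the fingertips, in m); z points along the fingers, y is the direction in which the jaws open and shut (so a half turn about z gives the same grasp; the last joint's range is limited). The gripper opens to 87 mm and grips with 3 to 60 N. Pads are 19 mm wide; open, the fingers measure 117 mm over their backs; the gripper's body (75 mm by 190 mm) begins 51 mm behind the grasp point.
Start: joints at [-57.032, 22.042, 0.453, 0, -68.411, -14.817], TCP at [0.195, -0.594, 0.248] pointing down, gripper open.
Joint ranges: [-179.83, 179.83], [-69.29, 118.12], [-61.27, 80.66], [-181.25, 117.63], [-171.15, -9.14], [-177.46, 177.46]. Speed limits (degrees/s): [159.86, 159.86, 180, 180, 180, 180].

INTERFACE

Orientations are given as a 3x3 rotation matrix whose columns are the frame's x, y, z axes.
In Python, from station import r, vision, finish_job gives the robot as it stands.
- The arm moves only by the shell command python3 -m jog 'ROWS'. ROWS is a JSON object of lists of equal length, an entry for each row: "rot": the turn, a rotation vector about the world's x, y, z in degrees, a list of three; "delta_pos": the shift along the world's x, y, z in mm, a list of three; "grip": the opening in per cent of the stroke, from 0 (shut) to 100 (fully open). A call has 1 to 10 rows; each row shifts and turns the commanded pose from where the row before left it; what a row does not reach is not made up. A row lasts 1/12 s, in which the tool goes at most 41.7 mm and 7.16 degrees, less where a joint would pass 70% of its speed; a pose out of reach is approached as far as the arm can. A call with a gripper value outside its range is refused whole. The fingers move at their own pace and stop on an object; the grip force is fixed at half the most. Time passes only in rows, so rows that do not move let the fingers close. It gives the time, the measured TCP pose, the force and the opening at its end, in the units of the state.
- r.sense(): the state, without advancing time (a new reading comes with each control period).
- vision.capture(name): name is "side" or "top" or "wrist"; returns a dict with "frame" (384x512x3 uint8, red, green, blue), "K" (3x3 intrinsics, pixels), "xyz" and "orientation" of the camera in the world. Camera axes: x right, y up, looking along -z (the intrinsics and any distortion apply to the point x, -y, -z); pixel columns grow to the right and rows downward; lengths in m; the calibration is good to about 2 mm. A picture is of the moment at which its call begins. There is no depth.
- finish_job(): hands the job in, once; it reports no verdict.
The state is a dict: "time_s": time; "joints": joint angles; "joint_velocities": joint speeds; "effort": joint torques, N m; "tcp_pos": TCP position; "ee_rot": TCP orientation; "wrist_force": force on the tool from outside, world axes, zero at the start; "moment": the same for the moment, N m; "gripper_width": opening from 0.0 (shut) to 1.0 (fully open).
Only numpy, scipy, OpenCV 4.12 (cv2) and the standard library are available. Lean on these libraries where they do the work, as an engineer would, in place of code of your own. Each camera call takes 0.05 s, during which the arm holds its last target. There are 200 camera calls.

TASK

Tip the loose blue lid of the gun box up and over so that it leans back on the rack's slats, its far edge still on the ledge, leaving the box open. Only then bleed the wash gun inside: squeeze the red trigger fully against the gun's grip, hold it for about half a second and let go so that it springs all the way back. Leave the lid leaning there and do not disturb the other things on the trolley.

Things in the scene. Friction and masses are not known exactly. Their poses are not given: they have to be found in the camera images.
- gunbox: Fixed grey open-topped box, 180 (x) x 220 (y) x 112 mm high, walls 6 mm. Origin: centre of its underside; z up; +x points to its lid rack, at the top of the +x wall. Inside stands the upturned grip of a black wash gun with its red trigger; the gun's barrel lies along y on the box floor, top about 44 mm above the table.
- rack_foot (a point): Middle of the foot of the lid rack (box x=104, y=0, z=112 mm; axes as the box's). A flat ledge level with the rim runs from the box out to 18 mm beyond this point. From here two dark slats (25 mm wide, at y=+-75 mm, joined by a crossbar) rise, leaning 18 degrees outward (+x), to 129 mm above the rim.
- grip_top (a point): Centre of the top of the gun's black fixed grip (box x=0, y=-20, z=100 mm; axes as the box's). The grip is 28 mm thick in y and 26 mm in x, and stands 56 mm clear of the barrel. The trigger is on its +y side.
- lid: Loose blue flat lid, 200 (x) x 216 (y) x 8 mm, about 0.3 kg, at first flat on the rim, axes along the box's, far (+x) edge 4 mm short of the slats. Origin: centre of underside; z out of its top. Pushed by the handle towards the rack it turns up about its far edge, stopped by the slats; past about 80 degrees it falls back and leans on them at about 108.
- lid_handle (a point): Middle of the bar of the lid's black arch handle: round bar 12 mm thick, 100 mm long along the lid's y, at lid x=-70 mm, its centre 65 mm above the lid's underside, standing on two posts at its ends. The open arch under it is 51 mm high. Axes as the lid's.
- lid_foot (a point): Middle of the lower edge of the lid's far side (lid x=+100 mm, z=0), which stays on the ledge. Axes as the lid's.
- trigger (a joint): Red trigger's angle (rad): 0 released, 0.34 fully squeezed. A bar 10 mm thick, 22 mm wide (x), hinged along box x at box y=3, z=45 mm; released it leans 0.36 rad towards box +y, top 58 mm from the hinge. Squeezing moves the top 20 mm to the grip (-y). Grip and trigger measure 64 mm over at the top released, 43 mm squeezed; spring about 8 N.
- trigger_tip (a point): Centre of the trigger's top end, about 99 mm above the table when released.
- bucket: Empty white plastic bucket, 210 mm across the rim, 170 mm high. Origin: centre of underside. Bystander.
- extinguisher: Small red fire extinguisher, 90 mm across, 280 mm high, standing. Origin: centre of underside. Bystander.
- brush: Yellow rim brush with black bristles, 220 mm long, 50 mm wide, 34 mm high, lying along its x. Origin: about its middle, underside. Bystander.
- lug_nut: Chrome lug nut, 36 mm across, 36 mm high, standing. Origin: centre of underside. Bystander.
- wax_tin: Green round tin, 90 mm across, 50 mm high. Origin: centre of underside. Bystander.
- cleaner: Orange bottle with black cap, 70 mm across, 190 mm high. Origin: centre of underside. Bystander.
- wrench: Dark steel wrench, 200 mm long, lying along its x. Origin: about its middle, underside. Bystander.

How it is judged (in metres and radians):
On the way, in this order (a step that is already met when the one before it is completed fails the run):
1. the lid leans back on the rack with its far edge on the ledge, box open (angle between lid's own z axis and vertical between 1.65 and 2.15 rad and x of lid_foot in the frame of gunbox between 0.07 and 0.125 m and z of lid_foot in the frame of gunbox between 0.1 and 0.135 m and x of lid_handle in the frame of gunbox above 0.15 m and linear speed of lid below 0.03 m/s), for 0.3 s.
2. the trigger is squeezed fully and held for a moment (value of joint trigger above 0.28 rad), for 0.3 s.
At the end, for the whole second after the job is handed in: The lid rests leaning back on the slats (tilted 95 to 123 degrees from lying flat, far edge on the ledge: 70 to 125 mm from the box's centre along its x and 100 to 135 mm above the table, handle more than 150 mm along x), still (under 0.03 m/s), and the trigger has sprung back (under 0.04 rad) (all of step 1 and value of joint trigger below 0.04 rad); the robot touches nothing.
It fails at once if the trigger is squeezed while the lid is not yet tipped up (value of joint trigger above 0.15 rad and angle between lid's own z axis and vertical below 1.2 rad).
It fails at once if one of the other things on the trolley is moved by more than 30 mm (distance of any of bucket, extinguisher, brush, lug_nut, wax_tin, cleaner, wrench from where it was at the start of the episode above 0.03 m).
It also fails if it takes over 54 s, if anything falls off the work surface, if the arm or the gripper's body presses on something with over 40 N, if the wrist force passes 120 N, or if a joint passes its speed limit or range.

## Working session

There is one attempt and no reset: what is moved stays moved. The work goes in short steps, Python scripts to look and compute and a shell command to move; the robot and the scene stay as the last step left them, time stands still between calls to the robot, and variables do not carry over. Pictures are saved under pics/ and viewed, about 8 in all and at most 12, crops included, and the job is handed in when it is done.

```bash
mkdir -p pics; ls; cat > h.py <<'E'
import numpy as np,cv2
from station import r,vision
def cap(n,f=None):
    c=vision.capture(n)
    if f: cv2.imwrite('pics/'+f,c['frame'][:,:,::-1])
    return c
def ray(c,u,v):
    d=np.linalg.inv(c['K'])@np.array([u,v,1.]); d=d*[1,-1,-1]
    return np.array(c['xyz']),np.array(c['orientation'])@d
def onz(c,u,v,z):
    o,d=ray(c,u,v); return o+d*(z-o[2])/d[2]
def proj(c,p):
    q=np.array(c['orientation']).T@(np.array(p)-c['xyz']); q=q*[1,-1,-1]
    q=np.array(c['K'])@q; return q[:2]/q[2]
E
python3 - <<'E'
from h import *
a=cap('top');b=cap('side')
im=np.hstack([a['frame'],b['frame']])[:,:,::-1]
cv2.imwrite('pics/top.png',a['frame'][:,:,::-1]);cv2.imwrite('pics/side.png',b['frame'][:,:,::-1])
print(a.keys())
for c in(a,b):
    print(c['K'],c['xyz'],c['orientation'])
    hsv=cv2.cvtColor(c['frame'],cv2.COLOR_RGB2HSV)
    m=cv2.inRange(hsv,(98,100,40),(130,255,255))
    for k in cv2.findContours(m,0,2)[0]:
        if cv2.contourArea(k)>100: print(cv2.contourArea(k),cv2.minAreaRect(k),cv2.approxPolyDP(k,5,True).tolist())
print(r.sense())
E
```

```text
pics
dict_keys(['frame', 'K', 'xyz', 'orientation'])
[[356.22498776   0.         248.6584686 ]
 [  0.         356.22498776 190.12884448]
 [  0.           0.           1.        ]] [ 0.44224605 -0.01246516  1.19420951] [[-0.01994106  0.99790952 -0.06147318]
 [-0.99977077 -0.0203821  -0.00655571]
 [-0.00779496  0.06132837  0.99808721]]
117.5 ((477.6861572265625, 270.35076904296875), (23.075529098510742, 6.656402587890625), 86.8201675415039) [[[480, 259]], [[474, 259]], [[475, 282]]]
819.5 ((21.243200302124023, 312.5032958984375), (7.147995948791504, 141.09521484375), 0.7742201685905457) [[[25, 242]], [[19, 250]], [[17, 383]], [[23, 383]]]
4569.0 ((267.87066650390625, 176.84988403320312), (66.1263427734375, 71.22039031982422), 35.21759033203125) [[[261, 130]], [[222, 187]], [[274, 224]], [[314, 166]]]
233.5 ((469.7216796875, 129.63018798828125), (45.15491485595703, 6.332527160644531), 86.72950744628906) [[[470, 107]], [[468, 151]], [[474, 152]]]
1505.0 ((210.90643310546875, 85.87834167480469), (53.144683837890625, 377.9376220703125), 87.95458984375) [[[399, 58]], [[23, 66]], [[23, 119]]
[... 1115 characters left out ...]
6e-02,
       -6.84116558e+01, -1.48168392e+01]), 'joint_velocities': array([ 0.02415113, -0.0139331 ,  0.16283078,  0.02915197,  0.09078531,
        0.12732418]), 'effort': array([-3.06091906e-04, -3.91689670e+01,  1.87935609e+01,  4.23189148e+00,
        1.34514685e-02, -7.35603271e-05]), 'tcp_pos': array([ 0.19460312, -0.59342942,  0.24661056]), 'ee_rot': array([[-9.50276841e-01, -3.11405679e-01, -6.54735864e-04],
       [-3.11406359e-01,  9.50275195e-01,  1.77024077e-03],
       [ 7.09162215e-05,  1.88610772e-03, -9.99998219e-01]]), 'wrist_force': array([ 0.33531774,  0.12747629, -1.49231707]), 'moment': array([-0.01779551, -0.02831674, -0.01155542]), 'gripper_width': 1.0015800173122384}
```

View pics/top.png

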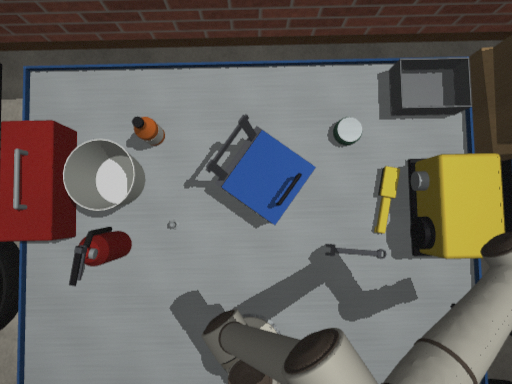

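View pics/side.png

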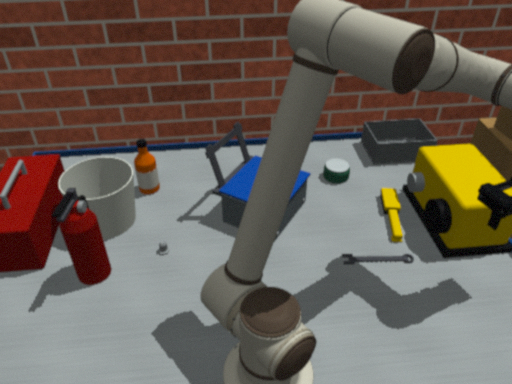

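The top view shows the lid (corners about (261,130), (222,187), (274,224), (314,166)) with its handle at about (287,190). The rack is up-left, with its crossbar near (230,145). The side view is blocked by the arm. The bystanders are well clear of the lid.

```bash
cat >> h.py <<'E'
def lidtop(c,z=.12):
    hsv=cv2.cvtColor(c['frame'],cv2.COLOR_RGB2HSV)
    m=cv2.inRange(hsv,(98,100,40),(130,255,255))
    k=max(cv2.findContours(m,0,2)[0],key=cv2.contourArea)
    q=cv2.boxPoints(cv2.minAreaRect(k)); return m,q,np.array([onz(c,*p,z) for p in q])
E
python3 - <<'E'
from h import *
a=cap('top'); m,q,P=lidtop(a)
P=np.array([onz(a,u,v,.12) for u,v in [(261,130),(222,187),(274,224),(314,166)]])
print(P.round(4),np.linalg.norm(P-np.roll(P,-1,0),axis=1))
ex=(P[0]+P[1]-P[2]-P[3]);ex/=np.linalg.norm(ex);C=P.mean(0)
ey=P[1]-P[0]+P[2]-P[3];ey/=np.linalg.norm(ey)
print('C',C,'ex',ex,np.degrees(np.arctan2(ex[1],ex[0])),ex@ey,np.degrees(np.arctan2(-ey[0],ey[1])))
h=C-.07*ex;h[2]=.177;print('handle',h,proj(a,h),'ends',proj(a,h+.05*ey),proj(a,h-.05*ey))
E
```

```text
[[ 0.6915 -0.0467  0.12  ]
 [ 0.5195  0.075   0.12  ]
 [ 0.405  -0.0794  0.12  ]
 [ 0.5776 -0.2048  0.12  ]] [0.21068267 0.19229574 0.21330812 0.19480829]
C [ 0.54839769 -0.06398773  0.12      ] ex [0.59008168 0.80734355 0.        ] 53.8371950505637 -0.008956010336777415 54.35034350424243
handle [ 0.50709197 -0.12050178  0.177     ] [288.75543034 188.54502097] ends [278.91774376 202.96198212] [298.54866053 174.19320989]
```

```bash
python3 -m jog '{"delta_pos":[[15,23,8],[15,24,8],[16,24,8],[16,24,8],[16,24,8],[16,24,8],[16,24,8],[16,24,8],[16,24,0],[16,24,0]],"rot":[[0,0,-2.7],[0,0,-2.7],[0,0,-2.7],[0,0,-2.7],[0,0,-2.7],[0,0,-2.7],[0,0,-2.7],[0,0,-2.7],[0,0,-2.7],[0,0,-2.7]],"grip":[100,100,100,100,100,100,100,100,100,100]}' && python3 -m jog '{"delta_pos":[[15,24,0],[15,24,0],[16,24,0],[15,24,0],[16,24,0],[15,24,0],[16,24,0],[15,24,0],[16,24,0],[16,18,0]],"rot":[[0,0,-2.7],[0,0,-2.7],[0,0,-2.7],[0,0,-2.7],[0,0,-2.7],[0,0,-2.7],[0,0,-2.7],[0,0,-2.7],[0,0,-2.7],[0,0,-2.7]],"grip":[100,100,100,100,100,100,100,100,100,100]}' && python3 -m jog '{"delta_pos":[[0,0,0],[0,0,0]],"rot":[[0,0,0],[0,0,0]],"grip":[100,100]}'
python3 - <<'E'
from h import *
w=cap('wrist','w1.png');s=r.sense();print(s['tcp_pos'],s['ee_rot'],w['xyz'],s['joints'])
for z in(.120,.0):
  m,q,P=lidtop(w,z)
print(lidtop(w)[1:])
E
```

```text
time_s: 0.98
tcp_pos: [0.3533, -0.3536, 0.312]
ee_rot: [[-0.988, 0.156, 0.001], [0.156, 0.988, -0.0], [-0.001, -0.0, -1.0]]
wrist_force: [0.9, 0.6, -0.6]
gripper_width: 1.001
time_s: 1.82
tcp_pos: [0.508, -0.1191, 0.3114]
ee_rot: [[-0.81, 0.587, -0.0], [0.587, 0.81, 0.0], [0.0, 0.0, -1.0]]
wrist_force: [-0.2, -0.8, -0.2]
gripper_width: 1.002
time_s: 1.98
tcp_pos: [0.508, -0.12, 0.3109]
ee_rot: [[-0.812, 0.584, -0.001], [0.584, 0.812, 0.0], [0.001, -0.001, -1.0]]
wrist_force: [-0.7, -0.1, -1.0]
gripper_width: 1.002
[ 0.50748189 -0.12068707  0.31108069] [[-8.11309760e-01  5.84615092e-01 -1.29123192e-03]
 [ 5.84615574e-01  8.11310441e-01  5.05948149e-06]
 [ 1.05054779e-03 -7.50769484e-04 -9.99999166e-01]] [ 0.45266308 -0.07882971  0.44822536] [ 4.45831008e+00  9.58839875e+00 -7.65700629e+00 -6.32170815e-03
 -7.28283308e+01 -1.30232277e+02]
(array([[229.00002 , 236.99995 ],
       [229.00002 ,  86.999985],
       [400.      ,  86.999985],
       [400.      , 236.99995 ]], dtype=float32), array([[ 0.55182698, -0.19162569,  0.12      ],
       [ 0.40310629, -0.07900804,  0.12      ],
       [ 0.51828035,  0.08086476,  0.12      ],
       [ 0.68443564, -0.00774075,  0.12      ]]))
```

View pics/w1.png

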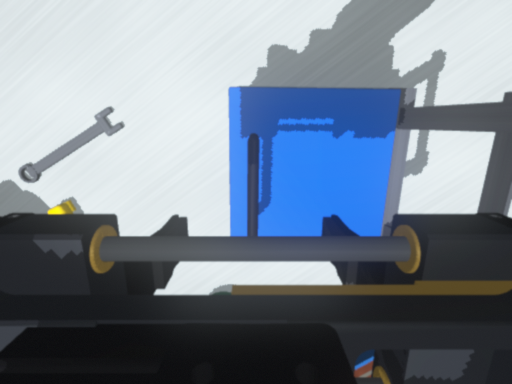

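The wrist view agrees with the top view: the near lid corner is at (229,87), and the bar is at column 253, between the jaws. Next I descend and grip.

```bash
python3 -m jog '{"delta_pos":[[0,0,-14],[0,0,-14],[0,0,-14],[0,0,-14],[0,0,-14],[0,0,-14],[0,0,-14],[0,0,-14],[0,0,-10],[0,0,-6]],"rot":[[0,0,0],[0,0,0],[0,0,0],[0,0,0],[0,0,0],[0,0,0],[0,0,0],[0,0,0],[0,0,0],[0,0,0]],"grip":[100,100,100,100,100,100,100,100,100,100]}' && python3 -m jog '{"delta_pos":[[0,0,0],[0,0,0],[0,0,0],[0,0,0],[0,0,0],[0,0,0],[0,0,0],[0,0,0],[0,0,0],[0,0,0]],"rot":[[0,0,0],[0,0,0],[0,0,0],[0,0,0],[0,0,0],[0,0,0],[0,0,0],[0,0,0],[0,0,0],[0,0,0]],"grip":[80,60,40,20,5,5,5,5,5,5]}'
python3 - <<'E'
import numpy as np
from scipy.spatial.transform import Rotation as R
# relative arc: theta 0..102, 30 steps ; tool phi=0.55 theta ; grasp pt is 6mm ahead of TCP
ex=np.array([.588,.809,0]);ey=np.array([-.809,.588,0])
ths=np.radians(np.concatenate([np.linspace(0,102,31)]))
def tcp(t):
    a=np.pi-np.arctan2(65,170)-t; rr=182.0
    x=rr*np.cos(a); z=rr*np.sin(a)
    x-=4*min(1,t/np.radians(60)); z+=1*min(1,t/.3)
    ph=.55*t
    return np.array([x+6*np.sin(ph),z+6*np.cos(ph)])
P=np.array([tcp(t) for t in ths]);W=np.c_[P[:,:1]*ex[:2],P[:,1]]
Q=np.round(W-W[0],1);D=np.diff(Q,axis=0)
for i in range(0,30,10): print([[round(float(v),1) for v in d] for d in D[i:i+10]])
print('rot/row',np.round(102/30*.55*ey,2))
E
```

```text
time_s: 2.87
tcp_pos: [0.5066, -0.1217, 0.1824]
ee_rot: [[-0.81, 0.587, -0.002], [0.587, 0.81, 0.0], [0.002, -0.001, -1.0]]
wrist_force: [0.0, 0.0, -0.6]
gripper_width: 0.998
time_s: 3.7
tcp_pos: [0.5077, -0.1208, 0.1836]
ee_rot: [[-0.811, 0.586, -0.0], [0.586, 0.811, 0.0], [0.0, -0.0, -1.0]]
wrist_force: [-0.5, 0.2, -0.3]
gripper_width: 0.326
[[2.4, 3.3, 10.2], [2.8, 3.8, 9.9], [3.1, 4.3, 9.5], [3.4, 4.7, 9.3], [3.7, 5.2, 8.9], [4.1, 5.5, 8.3], [4.3, 5.9, 7.8], [4.6, 6.3, 7.4], [4.8, 6.7, 6.9], [5.1, 6.9, 6.4]]
[[5.2, 7.3, 5.9], [5.5, 7.5, 5.3], [5.7, 7.8, 4.8], [5.8, 8.0, 4.1], [5.9, 8.2, 3.6], [6.1, 8.3, 3.0], [6.1, 8.5, 2.3], [6.3, 8.6, 1.7], [6.4, 8.8, 1.0], [6.4, 8.9, 0.4]]
[[6.5, 8.8, -0.2], [6.4, 8.9, -0.9], [6.4, 8.8, -1.5], [6.3, 8.6, -2.2], [6.2, 8.6, -2.8], [6.2, 8.5, -3.4], [6.0, 8.2, -4.0], [5.8, 8.1, -4.6], [5.7, 7.8, -5.2], [5.5, 7.5, -5.8]]
rot/row [-1.51  1.1   0.  ]
```

```bash
python3 -m jog '{"delta_pos":[[0,0,0],[0,0,0],[0,0,0],[0,0,0],[0,0,0],[0,0,0],[0,0,0],[0,0,0]],"rot":[[0,0,0],[0,0,0],[0,0,0],[0,0,0],[0,0,0],[0,0,0],[0,0,0],[0,0,0]],"grip":[5,5,5,5,5,5,5,5]}' && python3 -m jog '{"delta_pos":[[2.4,3.3,10.2],[2.8,3.8,9.9],[3.1,4.3,9.5]],"rot":[[-1.5,1.1,0],[-1.5,1.1,0],[-1.5,1.1,0]],"grip":[5,5,5]}'
```

```text
time_s: 4.37
tcp_pos: [0.5076, -0.1209, 0.1835]
ee_rot: [[-0.81, 0.586, -0.0], [0.586, 0.81, -0.0], [0.0, -0.0, -1.0]]
wrist_force: [-1.0, 0.6, 0.8]
gripper_width: 0.124
time_s: 4.62
tcp_pos: [0.5155, -0.1095, 0.2128]
ee_rot: [[-0.81, 0.583, -0.06], [0.586, 0.806, -0.079], [0.002, -0.099, -0.995]]
wrist_force: [0.4, 0.4, -3.1]
gripper_width: 0.124
```

The bar is gripped at about 11 mm opening, and the lid is lifting with low force. I'll continue along the arc.

```bash
python3 -m jog '{"delta_pos":[[3.4,4.7,9.3],[3.7,5.2,8.9],[4.1,5.5,8.3],[4.3,5.9,7.8],[4.6,6.3,7.4],[4.8,6.7,6.9],[5.1,6.9,6.4]],"rot":[[-1.5,1.1,0],[-1.5,1.1,0],[-1.5,1.1,0],[-1.5,1.1,0],[-1.5,1.1,0],[-1.5,1.1,0],[-1.5,1.1,0]],"grip":[5,5,5,5,5,5,5]}' && python3 -m jog '{"delta_pos":[[5.2,7.3,5.9],[5.5,7.5,5.3],[5.7,7.8,4.8],[5.8,8.0,4.1],[5.9,8.2,3.6],[6.1,8.3,3.0]],"rot":[[-1.5,1.1,0],[-1.5,1.1,0],[-1.5,1.1,0],[-1.5,1.1,0],[-1.5,1.1,0],[-1.5,1.1,0]],"grip":[5,5,5,5,5,5]}'
python3 - <<'E'
from h import *
s=cap('side','s2.png');t=cap('top')
cv2.imwrite('pics/c2.png',np.hstack([cv2.resize(s['frame'][90:290,150:400],(400,320)),cv2.resize(t['frame'][70:270,150:400],(400,320))])[:,:,::-1])
print(r.sense()['joints'])
E
```

```text
time_s: 5.2
tcp_pos: [0.5429, -0.0715, 0.2708]
ee_rot: [[-0.809, 0.553, -0.199], [0.588, 0.764, -0.266], [0.004, -0.332, -0.943]]
wrist_force: [-7.7, -10.3, 9.9]
gripper_width: 0.123
time_s: 5.7
tcp_pos: [0.5798, -0.0214, 0.2951]
ee_rot: [[-0.809, 0.507, -0.296], [0.587, 0.702, -0.402], [0.004, -0.5, -0.866]]
wrist_force: [-1.4, -2.6, 0.4]
gripper_width: 0.127
[  21.2446104    26.11018938    2.49714642   15.572942    -92.27987279
 -149.99344318]
```

View pics/c2.png

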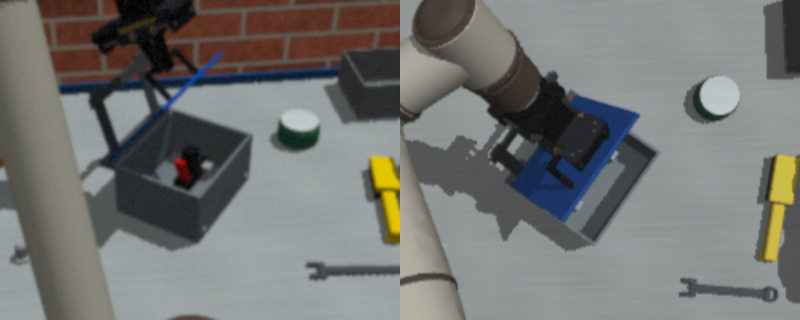

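The lid is at about 55° with its foot on the ledge. The gun (black grip, red trigger) is visible at about (185,165) in the crop. Continuing.

```bash
python3 -m jog '{"delta_pos":[[6.1,8.5,2.3],[6.3,8.6,1.7],[6.4,8.8,1.0],[6.4,8.9,0.4],[6.5,8.8,-0.2],[6.4,8.9,-0.9],[6.4,8.8,-1.5]],"rot":[[-1.5,1.1,0],[-1.5,1.1,0],[-1.5,1.1,0],[-1.5,1.1,0],[-1.5,1.1,0],[-1.5,1.1,0],[-1.5,1.1,0]],"grip":[5,5,5,5,5,5,5]}'; python3 -c "
from h import *
print(r.sense()['joints'])"
```

```text
time_s: 6.38
tcp_pos: [0.6246, 0.0396, 0.2993]
ee_rot: [[-0.809, 0.429, -0.402], [0.588, 0.594, -0.549], [0.004, -0.68, -0.733]]
wrist_force: [0.4, -0.8, 3.7]
gripper_width: 0.127
[  26.14501371   36.59765885   14.68965712   19.22501106 -106.60982605
 -153.01226184]
```

```bash
python3 -m jog '{"delta_pos":[[6.3,8.6,-2.2],[6.2,8.6,-2.8],[6.2,8.5,-3.4],[6.0,8.2,-4.0],[5.8,8.1,-4.6],[5.7,7.8,-5.2],[5.5,7.5,-5.8]],"rot":[[-1.5,1.1,0],[-1.5,1.1,0],[-1.5,1.1,0],[-1.5,1.1,0],[-1.5,1.1,0],[-1.5,1.1,0],[-1.5,1.1,0]],"grip":[5,5,5,5,5,5,5]}' && python3 -m jog '{"delta_pos":[[0,0,0],[0,0,0]],"rot":[[0,0,0],[0,0,0]],"grip":[5,5]}'
python3 - <<'E'
from h import *
s=cap('side');t=cap('top')
cv2.imwrite('pics/c3.png',np.hstack([cv2.resize(s['frame'][90:290,150:400],(400,320)),cv2.resize(t['frame'][70:270,150:400],(400,320))])[:,:,::-1])
print(r.sense()['joints'])
E
```

```text
time_s: 6.97
tcp_pos: [0.6671, 0.0974, 0.2729]
ee_rot: [[-0.809, 0.329, -0.486], [0.587, 0.456, -0.669], [0.001, -0.827, -0.562]]
wrist_force: [2.8, 1.5, 7.6]
gripper_width: 0.126
time_s: 7.13
tcp_pos: [0.6675, 0.0982, 0.2719]
ee_rot: [[-0.81, 0.329, -0.485], [0.586, 0.457, -0.669], [0.001, -0.826, -0.563]]
wrist_force: [3.4, 2.9, 7.9]
gripper_width: 0.125
[  29.50220776   48.92796997   26.84959145   23.03420949 -118.93882072
 -153.81631869]
```

View pics/c3.png

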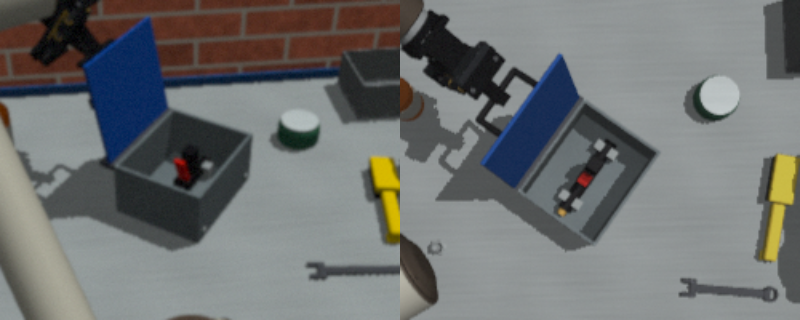

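The lid is at about 102°, almost on the slats, and the box is open. I'll nudge it one step further and then release slowly.

```bash
python3 -m jog '{"delta_pos":[[5.2,7.2,-5.5],[0,0,0],[0,0,0]],"rot":[[-1.5,1.1,0],[0,0,0],[0,0,0]],"grip":[5,5,5]}'; python3 -m jog '{"delta_pos":[[2.5,3.5,-3],[0,0,0],[0,0,0]],"rot":[[0,0,0],[0,0,0],[0,0,0]],"grip":[5,5,5]}';  python3 -m jog '{"delta_pos":[[0,0,0],[0,0,0],[0,0,0],[0,0,0],[0,0,0],[0,0,0]],"rot":[[0,0,0],[0,0,0],[0,0,0],[0,0,0],[0,0,0],[0,0,0]],"grip":[15,20,25,30,35,40]}'; python3 -c "
from h import *
a=cap('top');print('cleaner cap',onz(a,139,122,.19))"
```

```text
time_s: 7.48
tcp_pos: [0.6722, 0.1051, 0.2654]
ee_rot: [[-0.81, 0.312, -0.497], [0.587, 0.436, -0.683], [0.003, -0.844, -0.536]]
wrist_force: [2.2, 2.9, 6.3]
gripper_width: 0.128
time_s: 7.73
tcp_pos: [0.6746, 0.1084, 0.2625]
ee_rot: [[-0.809, 0.312, -0.497], [0.587, 0.436, -0.682], [0.004, -0.844, -0.536]]
wrist_force: [2.4, 2.9, 5.4]
gripper_width: 0.129
time_s: 8.23
tcp_pos: [0.6741, 0.1079, 0.2607]
ee_rot: [[-0.808, 0.31, -0.5], [0.589, 0.435, -0.681], [0.007, -0.845, -0.535]]
wrist_force: [0.3, -0.3, -0.1]
gripper_width: 0.347
cleaner cap [0.70602978 0.30434557 0.19      ]
```

```bash
python3 -m jog '{"delta_pos":[[2.5,3.4,2.7],[2.5,3.4,2.7],[5,6.8,5.4],[5,6.8,5.4],[5,6.8,5.4],[5,6.8,5.4],[5,6.8,5.4],[0,0,0]],"rot":[[0,0,0],[0,0,0],[0,0,0],[0,0,0],[0,0,0],[0,0,0],[0,0,0],[0,0,0]],"grip":[40,40,40,40,40,40,40,40]}'
python3 - <<'E'
from h import *
s=cap('side');t=cap('top')
cv2.imwrite('pics/c4.png',np.hstack([cv2.resize(s['frame'][90:290,150:400],(400,320)),cv2.resize(t['frame'][70:270,150:400],(400,320))])[:,:,::-1])
print(r.sense()['joints'])
E
```

```text
time_s: 8.95
tcp_pos: [0.7049, 0.1503, 0.2937]
ee_rot: [[-0.809, 0.312, -0.498], [0.587, 0.436, -0.682], [0.004, -0.844, -0.536]]
wrist_force: [0.1, -0.5, -0.7]
gripper_width: 0.396
[  31.1205798    56.86643395   44.25890738   25.15386169 -130.09883912
 -150.17315527]
```

View pics/c4.png

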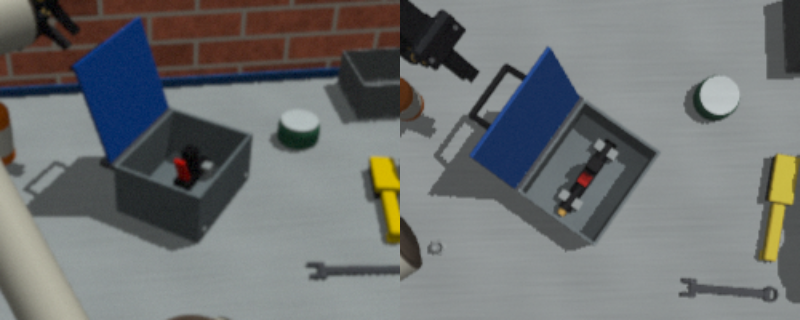

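The lid leans freely on the slats and the gripper is clear. I'll go up, untilt and move over the gun.

```bash
python3 -m jog '{"delta_pos":[[0,0,23],[0,0,23],[0,0,23],[0,0,23],[0,0,23],[0,0,23]],"rot":[[0,0,0],[0,0,0],[0,0,0],[0,0,0],[0,0,0],[0,0,0]],"grip":[100,100,100,100,100,100]}' && python3 -m jog '{"delta_pos":[[-15,-21.8,0],[-15,-21.8,0],[-15,-21.8,0],[-15,-21.8,0],[-15,-21.8,0],[-15,-21.8,0],[-15,-21.8,0],[-15,-21.8,0],[-15,-21.8,0],[-15,-21.8,0]],"rot":[[4.65,-3.41,0],[4.65,-3.41,0],[4.65,-3.41,0],[4.65,-3.41,0],[4.65,-3.41,0],[4.65,-3.41,0],[4.65,-3.41,0],[4.65,-3.41,0],[4.65,-3.41,0],[4.65,-3.41,0]],"grip":[100,100,100,100,100,100,100,100,100,100]}' && python3 -m jog '{"delta_pos":[[0,0,0],[0,0,0],[0,0,0],[0,0,0],[0,0,0],[0,0,0],[0,0,0]],"rot":[[0,0,6],[0,0,6],[0,0,6],[0,0,6],[0,0,6],[0,0,6],[0,0,6]],"grip":[100,100,100,100,100,100,100]}' && python3 -m jog '{"delta_pos":[[0,0,0],[0,0,0],[0,0,0],[0,0,0],[0,0,0],[0,0,0],[0,0,0],[0,0,0],[0,0,0]],"rot":[[0,0,6],[0,0,6],[0,0,6],[0,0,6],[0,0,6],[0,0,6],[0,0,6],[0,0,6],[0,0,0]],"grip":[100,100,100,100,100,100,100,100,100]}'
python3 - <<'E'
from h import *
w=cap('wrist','w5.png');s=cap('side');print(r.sense()['joints'],w['xyz'])
B=np.array([.5485,-.063,0]);ex=np.array([.588,.809,0]);ey=np.array([-.809,.588,0])
for n,c in(('w',w),('s',s)):
    hsv=cv2.cvtColor(c['frame'],cv2.COLOR_RGB2HSV)
    m=cv2.inRange(hsv,(0,150,60),(6,255,255))|cv2.inRange(hsv,(174,150,60),(180,255,255))
    for k in cv2.findContours(m,0,2)[0]:
        if cv2.contourArea(k)>15:
            q=cv2.boundingRect(k);print(n,cv2.contourArea(k),q,onz(c,q[0]+q[2]/2,q[1]+q[3]/2,.099))
    print('pred tip',proj(c,B+.0235*ey+[0,0,.099]),'grip',proj(c,B-.02*ey+[0,0,.1]),'rim near corners',[proj(c,B+a*ex+b*ey+[0,0,.112]).round() for a,b in((-.09,-.11),(-.09,.11),(.09,.11),(.09,-.11))])
E
```

```text
time_s: 9.55
tcp_pos: [0.7029, 0.1486, 0.4347]
ee_rot: [[-0.809, 0.311, -0.499], [0.588, 0.437, -0.681], [0.006, -0.844, -0.536]]
wrist_force: [1.9, 0.7, 1.3]
gripper_width: 0.768
time_s: 10.38
tcp_pos: [0.5576, -0.0656, 0.4336]
ee_rot: [[-0.811, 0.584, -0.007], [0.584, 0.811, -0.018], [-0.005, -0.019, -1.0]]
wrist_force: [0.6, -0.9, -0.0]
gripper_width: 1.0
time_s: 10.97
tcp_pos: [0.5587, -0.0649, 0.4326]
ee_rot: [[-0.994, -0.113, 0.006], [-0.113, 0.993, -0.023], [-0.003, -0.024, -1.0]]
wrist_force: [-0.6, -0.1, -1.5]
gripper_width: 0.998
time_s: 11.72
tcp_pos: [0.5588, -0.0649, 0.4327]
ee_rot: [[-0.583, -0.812, 0.022], [-0.812, 0.583, -0.011], [-0.004, -0.024, -1.0]]
wrist_force: [-1.1, -0.5, 0.4]
gripper_width: 1.003
[ 10.33505453  11.34205488  10.96937715   0.85583098 -88.51901384
 -46.28788894] [ 0.51583909 -0.11703418  0.5696692 ]
w 150.5 (264, 149, 16, 15) [ 0.53531102 -0.05677318  0.099     ]
pred tip [277.18738214 158.08325376] grip [252.4538894  157.97468497] rim near corners [array([197., 104.]), array([333., 104.]), array([325., 210.]), array([202., 208.])]
s 1216.5 (59, 200, 45, 84) [0.36298566 0.44913318 0.099     ]
s 69.0 (259, 189, 10, 14) [ 0.50060575 -0.05587941  0.099     ]
s 4281.0 (0, 154, 63, 113) [0.51002145 0.61689507 0.099     ]
pred tip [260.58361644 190.18410244] grip [267.41242063 182.34343124] rim near corners [array([306., 173.]), array([274., 213.]), array([220., 193.]), array([256., 157.])]
```

View pics/w5.png

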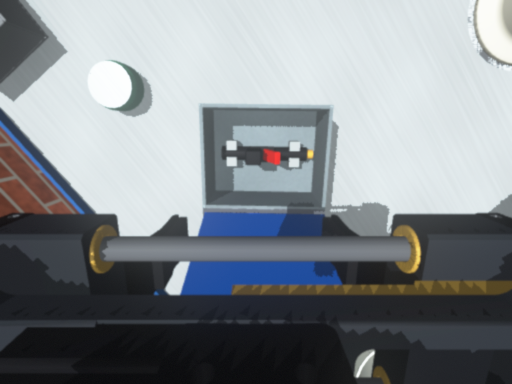

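The box rim and gun sit where predicted: rim corners (200,105) and (333,105), grip about (254,156), trigger about (272,156). The lid lies below them in the picture. Descending.

```bash
python3 -m jog '{"delta_pos":[[-5.4,-1.6,-28],[0,0,-28],[0,0,-28],[0,0,-28],[0,0,-28],[0,0,-28],[0,0,-28],[0,0,-28],[0,0,-28],[0,0,-20]],"rot":[[0.63,1.26,0],[0,0,0],[0,0,0],[0,0,0],[0,0,0],[0,0,0],[0,0,0],[0,0,0],[0,0,0],[0,0,0]],"grip":[100,100,100,100,100,100,100,100,100,100]}' && python3 -m jog '{"delta_pos":[[0,0,0],[0,0,0]],"rot":[[0,0,0],[0,0,0]],"grip":[100,100]}'
python3 - <<'E'
from h import *
w=cap('wrist','w6.png')
B=np.array([.5485,-.063,0]);ey=np.array([-.809,.588,0])
print('tip outer',proj(w,B+.0295*ey+[0,0,.097]),'grip -y',proj(w,B-.034*ey+[0,0,.1]),'rim',[proj(w,B-.09*np.array([.588,.809,0])+b*ey+[0,0,.112]) for b in(-.11,.11)])
E
```

```text
time_s: 12.65
tcp_pos: [0.5528, -0.0663, 0.1582]
ee_rot: [[-0.587, -0.81, -0.003], [-0.81, 0.587, -0.0], [0.002, 0.002, -1.0]]
wrist_force: [0.6, 0.7, 0.5]
gripper_width: 0.999
time_s: 12.82
tcp_pos: [0.5539, -0.0663, 0.1603]
ee_rot: [[-0.585, -0.811, -0.002], [-0.811, 0.585, -0.001], [0.002, 0.001, -1.0]]
wrist_force: [0.6, -0.2, 0.2]
gripper_width: 1.0
tip outer [298.52965049 209.48534044] grip -y [217.49257817 210.57337543] rim [array([93.51100856, 84.55681862]), array([431.80570292,  85.32830613])]
```

View pics/w6.png

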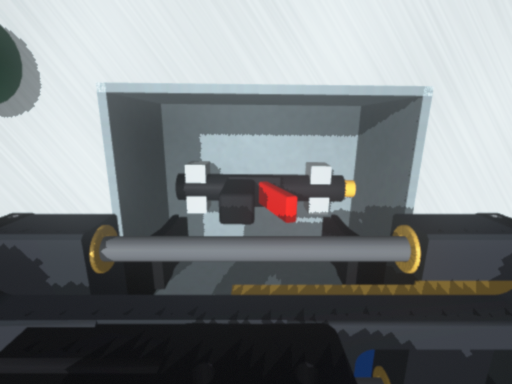

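The trigger's outer edge is at column 297 and the grip's outer edge at 219, against predictions of 298 and 217. Both lie between the jaws, so I descend and squeeze.

```bash
python3 -m jog '{"delta_pos":[[0,0,-12],[0,0,-12],[0,0,-12],[0,0,-12],[0,0,-10],[0,0,0]],"rot":[[0,0,0],[0,0,0],[0,0,0],[0,0,0],[0,0,0],[0,0,0]],"grip":[100,100,100,100,100,100]}' && python3 -m jog '{"delta_pos":[[0.5,-0.4,0],[0.5,-0.4,0],[0.5,-0.4,0],[0.5,-0.4,0],[0.5,-0.4,0],[0.5,-0.4,0],[0.5,-0.4,0],[0.6,-0.4,0],[0.6,-0.4,0],[0.6,-0.4,0]],"rot":[[0,0,0],[0,0,0],[0,0,0],[0,0,0],[0,0,0],[0,0,0],[0,0,0],[0,0,0],[0,0,0],[0,0,0]],"grip":[90,85,80,75,70,65,60,55,52,50]}'
```

```text
time_s: 13.37
tcp_pos: [0.554, -0.0661, 0.1024]
ee_rot: [[-0.585, -0.811, -0.001], [-0.811, 0.585, -0.0], [0.001, 0.001, -1.0]]
wrist_force: [-0.9, -0.2, -0.1]
gripper_width: 0.998
time_s: 14.2
tcp_pos: [0.5581, -0.0701, 0.1023]
ee_rot: [[-0.585, -0.811, -0.004], [-0.811, 0.585, -0.0], [0.002, 0.003, -1.0]]
wrist_force: [-4.0, 0.8, 2.6]
gripper_width: 0.528
```

```bash
python3 -m jog '{"delta_pos":[[0,0,0],[0,0,0],[0,0,0],[0,0,0],[0,0,0],[0,0,0]],"rot":[[0,0,0],[0,0,0],[0,0,0],[0,0,0],[0,0,0],[0,0,0]],"grip":[45,40,40,40,40,40]}' && python3 -m jog '{"delta_pos":[[0,0,0],[0,0,0],[0,0,0],[0,0,0],[0,0,0],[0,0,0]],"rot":[[0,0,0],[0,0,0],[0,0,0],[0,0,0],[0,0,0],[0,0,0]],"grip":[40,40,40,40,40,40]}'
python3 - <<'E'
from h import *
w=cap('wrist');s=cap('side')
cv2.imwrite('pics/c7.png',np.hstack([cv2.resize(s['frame'][90:290,150:400],(400,320)),cv2.resize(w['frame'],(400,320))])[:,:,::-1])
E
```

```text
time_s: 14.7
tcp_pos: [0.5594, -0.0709, 0.1024]
ee_rot: [[-0.585, -0.811, -0.001], [-0.811, 0.585, -0.001], [0.001, 0.0, -1.0]]
wrist_force: [0.6, -4.9, -2.1]
gripper_width: 0.487
time_s: 15.2
tcp_pos: [0.5594, -0.071, 0.1024]
ee_rot: [[-0.585, -0.811, -0.001], [-0.811, 0.585, -0.001], [0.001, -0.0, -1.0]]
wrist_force: [0.4, -5.9, -2.2]
gripper_width: 0.486
```

View pics/c7.png

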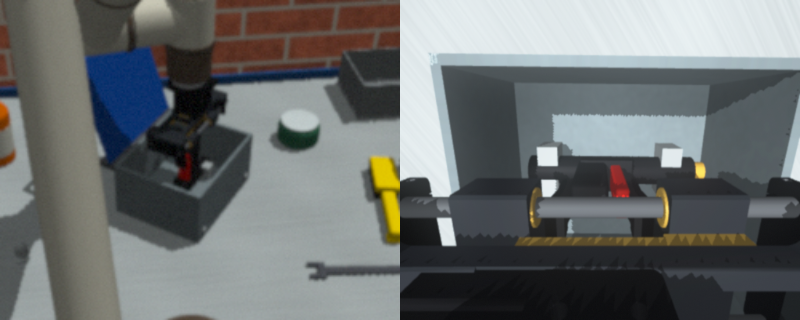

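The jaws stalled at 42 mm (43 mm means fully squeezed), were held for about 0.6 s, and the trigger now stands upright against the grip. Next I release and withdraw.

```bash
python3 -m jog '{"delta_pos":[[-0.6,0.4,0],[-0.6,0.4,0],[-0.6,0.4,0],[-0.6,0.4,0],[-0.6,0.4,0],[-0.6,0.4,0],[-0.6,0.4,0],[-0.6,0.4,0],[-0.5,0.4,0],[-0.5,0.4,0]],"rot":[[0,0,0],[0,0,0],[0,0,0],[0,0,0],[0,0,0],[0,0,0],[0,0,0],[0,0,0],[0,0,0],[0,0,0]],"grip":[100,100,100,100,100,100,100,100,100,100]}' && python3 -m jog '{"delta_pos":[[0,0,0],[0,0,0],[0,0,0],[0,0,0],[0,0,15],[0,0,20],[0,0,25],[0,0,25],[0,0,25],[0,0,25]],"rot":[[0,0,0],[0,0,0],[0,0,0],[0,0,0],[0,0,0],[0,0,0],[0,0,0],[0,0,0],[0,0,0],[0,0,0]],"grip":[100,100,100,100,100,100,100,100,100,100]}' && python3 -m jog '{"delta_pos":[[0,0,25],[0,0,25],[0,0,25],[0,0,25],[0,0,25],[0,0,20],[0,0,15],[0,0,0],[0,0,0],[0,0,0]],"rot":[[0,0,0],[0,0,0],[0,0,0],[0,0,0],[0,0,0],[0,0,0],[0,0,0],[0,0,0],[0,0,0],[0,0,0]],"grip":[100,100,100,100,100,100,100,100,100,100]}'
python3 - <<'E'
from h import *
w=cap('wrist');s=cap('side')
cv2.imwrite('pics/c8.png',np.hstack([cv2.resize(s['frame'][90:290,150:400],(400,320)),cv2.resize(w['frame'],(400,320))])[:,:,::-1])
B=np.array([.5485,-.063,0]);ey=np.array([-.809,.588,0])
hsv=cv2.cvtColor(w['frame'],cv2.COLOR_RGB2HSV)
m=cv2.inRange(hsv,(0,150,60),(6,255,255))|cv2.inRange(hsv,(174,150,60),(180,255,255))
k=max(cv2.findContours(m[:240],0,2)[0],key=cv2.contourArea);print('red box',cv2.boundingRect(k),'pred outer released',proj(w,B+.0295*ey+[0,0,.097]),'squeezed',proj(w,B+.009*ey+[0,0,.1]))
E
```

```text
time_s: 16.13
tcp_pos: [0.5546, -0.0661, 0.1033]
ee_rot: [[-0.584, -0.812, 0.002], [-0.812, 0.584, -0.0], [-0.001, -0.002, -1.0]]
wrist_force: [-0.1, -0.8, 0.4]
gripper_width: 0.993
time_s: 16.97
tcp_pos: [0.5536, -0.0662, 0.239]
ee_rot: [[-0.584, -0.811, -0.0], [-0.811, 0.584, -0.0], [0.0, -0.0, -1.0]]
wrist_force: [-0.4, -1.2, 0.4]
gripper_width: 0.998
time_s: 17.8
tcp_pos: [0.5533, -0.066, 0.3963]
ee_rot: [[-0.584, -0.811, -0.003], [-0.811, 0.584, -0.0], [0.001, 0.002, -1.0]]
wrist_force: [0.1, 0.1, -0.3]
gripper_width: 1.0
red box (257, 155, 18, 16) pred outer released [274.88742654 164.27555036] squeezed [262.47090068 164.51862933]
```

View pics/c8.png

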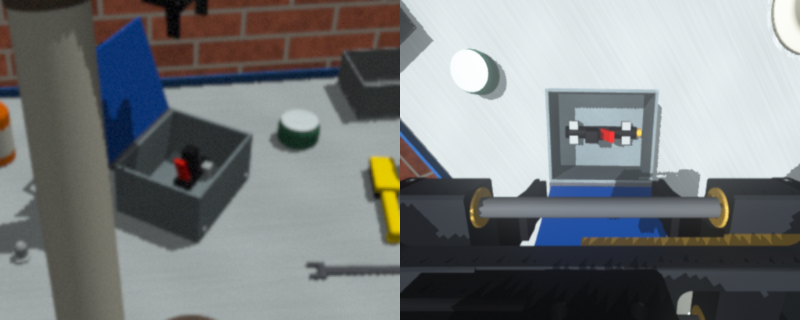

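The trigger's outer edge is at column 275, exactly the released prediction. The lid still leans on the rack and the gripper is well clear.

```bash
python3 -c "
from station import finish_job
print(finish_job())"
```

```text
the job is handed in; nothing more can be done
None
```

I tipped the lid up by its handle so that it leans back on the slats, then squeezed and released the trigger. The job was handed in at about 18 s on the robot's clock, and no verdict was reported.

- **Lid:** I gripped the handle bar, swung the lid over on its far edge to nearly 108°, released it and backed off. Pictures before and after the squeeze show it leaning on the rack with the box open. I judged its resting angle and the position of its far edge by eye and did not measure them.
- **Trigger:** The jaws stopped at about 42 mm, against 43 mm for a full squeeze, and stayed there for at least 0.5 s. After release, the trigger's outer edge was at pixel column 275. The prediction was 274.9 for released and 262.5 for squeezed, so it sprang back.
- **Forces and clearance:** The highest wrist force I saw was about 16 N, read only at the end of each move. At the end the gripper was open, about 26 cm above the grip top, and sensing no contact.
- **Other things on the trolley:** None in view looked moved. I did not measure their positions again or check every one in the last pictures.

No check failed. The only disagreement was an offset of a few pixels between predicted and observed box rim corners, equal to a few millimetres at most.

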